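Open the wiring enclosure by its pop-out T-handle

ROBOT

A 6-joint arm with a two-finger parallel gripper is mounted at the origin on the work surface. World frame = base frame: x ahead of the robot, y to its left, z up, the work surface at z = 0. Lengths are in m, angles in rad, forces in N, time in s.
With the tool pointing down it reaches from about 0.35 to 0.85 m from the base axis. Payload 8.1 kg.
Tool frame: the origin (TCP) lies midway between the tips of the shut fingers; the grasp point (between the pads) lies 19 mm behind it; z points along the fingers, y is the line along which they close (so a half turn about z gives the same grasp; the last joint's range is limited). The gripper opens to 93 mm and grips with 3 to 60 N. Pads are 15 mm wide; open, the fingers measure 128 mm over their backs; the gripper's body (75 mm by 188 mm) begins 65 mm behind the grasp point.
Start: joints at [-0.085, 0.13, 1.488, -0, 1.523, -0.085], TCP at [0.6, 0, 0.198] pointing down, gripper open.
Joint ranges: [-2.96, 2.96], [-0.89, 2.26], [0.02, 2.5], [-1.34, 4.48], [0, 2.73], [-2.66, 2.66]. Speed limits (rad/s): [2.39, 2.39, 2.79, 3.14, 3.14, 3.14].

INTERFACE

Orientations are given as a rotation vector (axis times angle).
In Python, from plant import robot, cams gives the robot as it stands. The module is installed in compiled form; this text tells all that it offers.
- The arm moves only by the tool play_rows, never from a script. Its arguments are lists of equal length, an entry for each row: "slide": the shift along the tool's x, y, z scaled (see below), a list of three; "twist": the turn, a rotation vector about the tool's x, y, z scaled (see below), a list of three. A call has exactly 8 rows; each row shifts and turns the commanded pose from where the row before left it, along the tool's axes as they then stand; what a row does not reach is not made up. The controller multiplies each number of a shift by 25 cm and each number of a turn by 60 degrees. A row lasts 1/10 s, in which the tool goes at most 50 mm and 8.59 degrees, less where a joint would pass 70% of its speed; a pose out of reach is approached as far as the arm can. A call with a number of a shift or a turn outside -1 to 1 is refused whole. A call with a gripper value outside its range is refused whole. "fingers" is the closure, from -1 (fully open) to 1 (shut), set as the call begins (left out, the last holds). The fingers move at their own pace and stop on an object; "force" is the grip in N (left out, the last holds). Time passes only in rows, so rows that do not move let the fingers close, or fill a call up. It gives the time, the measured TCP pose, the force, the opening and the grip force at its end, in the units of the state.
- robot.read_state(): the state, without advancing time (a new reading comes with each control period).
- cams.read_camera(name): name is "scene" or "side" or "wrist"; returns (picture, depth): 420x560x3 uint8, red, green, blue; 420x560 float32, m along the optical axis (not along the pixel's ray), 0 where there is no reading.
- cams.get_calibration(name): a dict with "fx", "fy", "cx", "cy" (pixels), "world_from_camera" (4x4, takes a point from camera to world coordinates). Camera axes: x right, y down, z forward; pixel columns grow to the right and rows downward; lengths in m; the calibration is good to about 2 mm. A picture is of the moment at which its call begins: read the wrist's pose just before it. get_calibration takes no time and is no camera call; for the wrist camera it gives the pose at the moment of the call.
- robot.close_job(): hands the job in; it is judged then, once.
The state is a dict: "t": time; "q": joint angles; "dq": joint speeds; "joint_torque": joint torques, N m; "tool_pos": TCP position; "orientation": TCP orientation; "force": force on the tool from outside, world axes, zero at the start; "wrist_torque": the same for the moment, N m; "opening": finger opening in m; "gripper_force": force on a finger pad.
Only numpy, scipy, OpenCV 4.12 (cv2) and the standard library are available. Lean on these libraries where they do the work, as an engineer would, in place of code of your own. Each camera call takes 0.05 s, during which the arm holds its last target. There are 200 camera calls.

TASK

Open the wiring enclosure that lies on its back on the bench: gently push the release button in the middle of the T-handle on its lid, right in, so that the handle pops out, then turn the handle anticlockwise (seen from above) until you feel it come up against its stop, without forcing it against the stop. Then raise the lid, without wrenching it, until its free edge stands at least a hand's breadth (100 mm) up, and let go so that its stiff hinges hold it there. Leave the other things on the bench where they are.

Things in the scene. Friction and masses are not known exactly. Their poses are not given: they have to be found in the camera images.
- enclosure: light-grey metal wiring enclosure lying on its back, fixed: 250 mm (own x) by 300 mm (own y) by 150 mm high closed; the lid is its upper face. Origin: centre of its underside, at bench height; own z up. The lid's hinge runs along own y on the -x side (nearer the robot); the free edge is on the +x side
- lid_hinge (a point): middle of the lid's hinge axis (along the enclosure's own y), 133 mm along its -x from its centre and 138 mm above the bench. The hinges are stiff: a pull of 10 to 16 N at the handle, square to the lid, raises it, and it stays where it is let go
- lid_edge (a point): middle of the lid's free edge, on its upper face: 262 mm from the hinge axis along the lid and 12 mm above the axis when closed. The lid overhangs the walls by 4 mm; its turned-down rim is 16 mm deep
- lid (a joint): lid angle in rad: 0 closed, positive raised (the free edge goes up and over towards the robot); 0.39 puts the free edge 100 mm up
- release_button: round black push button, 14 mm across, in the middle of the T-handle's bar. Origin: centre of its top face, 9.5 mm above the bar's; own z points out of the lid. Travel 7 mm on a spring (3 N at first, 8 N right in) to a hard stop; it frees the handle only beyond 6.2 mm. 11 to 15 N is a sound push, over 30 N damages it. As the finger withdraws, the handle follows it out by itself
- handle_centre (a point): middle of the T-handle's plain metal bar (half-way up it), on its turning axis, 205 mm from the hinge axis. Bar 104 mm long, 18 mm wide (the width to grip), 14 mm high, lying along the enclosure's own y when stowed. Popped out, its underside is 7.5 mm above the dish's rim, with free space beneath
- handle_out (a joint): how far the handle has popped out along its axis, in m: 0 stowed and caught, 0.022 fully out. A spring holds it out (about 5 N), so it can be pushed back a little; it cannot be turned while it lies in the dish
- handle_turn (a joint): turn of the handle in rad, anticlockwise positive seen from above, 0 as stowed; friction about 0.1 N m. The stop is set differently on every enclosure, between 0.95 and 1.5, and is not measured; the latch is clear of its keeper only in about the last 0.07 before the stop. 0.3 to 0.5 N m on the handle shows that the stop is met
- latch_tongue: flat steel tongue of the latch, 50 by 14 by 4 mm, out of sight inside, 46 mm under the lid, turned by the handle. Origin: on the handle's axis at the lid's upper face; own x along the tongue (to the free edge when latched). More than 25 N on its end, against the stop or under the keeper when the lid is wrenched, bends it
- screwdriver: bystander: screwdriver lying on the bench to the left of the enclosure, not to be moved
- cable_gland: bystander: grey plastic cable gland, 34 mm across and 38 mm tall, standing on the bench beyond the free edge, not to be moved
- parts_carton: bystander: closed cardboard carton 100 by 130 by 60 mm on the bench to the right of the enclosure, not to be moved
- dish_rim (a point): on the handle's axis, level with the rim of the black dish let into the lid (60 by 136 mm, rim 2.5 mm above the lid), in which the stowed bar lies with its upper face 0.5 mm below the rim

How it is judged:
On the way, in this order (a step that is already met when the one before it is completed fails the run):
1. the release button has been pushed and the handle has popped out of its dish (value of joint handle_out above 0.017 m), for 0.2 s.
2. the popped-out handle has been turned anticlockwise nearly to its stop, the lid still down (value of joint handle_turn above 0.85 rad and value of joint lid below 0.05 rad), for 0.2 s.
At the end, for the whole second after the job is handed in: the lid stands raised by more than 0.37 rad (free edge about 95 mm or more up) and still (below 0.05 rad/s), with the handle still popped out (over 15 mm) and turned (over 0.8 rad) (value of joint lid above 0.37 rad and velocity of joint lid between -0.05 and 0.05 rad/s and value of joint handle_turn above 0.8 rad and value of joint handle_out above 0.015 m); the robot touches nothing.
It fails at once if the release button is pushed with more than 30 N (contact force between release_button and anything else above 30 N).
It fails at once if the latch tongue is forced with more than 25 N against its stop or its keeper (contact force between latch_tongue and anything else above 25 N).
It fails at once if the screwdriver is moved more than 25 mm (distance of screwdriver from where it was at the start of the episode above 0.025 m).
It fails at once if the cable gland is moved more than 25 mm (distance of cable_gland from where it was at the start of the episode above 0.025 m).
It fails at once if the parts carton is moved more than 25 mm (distance of parts_carton from where it was at the start of the episode above 0.025 m).
It also fails if it takes over 72 s, if anything falls off the work surface, if the arm or the gripper's body presses on something with over 40 N, if the wrist force passes 120 N, or if a joint passes its speed limit or range.

## Working session

There is one attempt and no reset: what is moved stays moved. The work goes in short steps, Python scripts to look and compute and a tool call to move; the robot and the scene stay as the last step left them, time stands still between calls to the robot, and variables do not carry over. Pictures are saved under pics/ and viewed, at most 13 in all, crops included, and the job is handed in when it is done.

Besides the shell and the picture viewer there is one more tool, called after ">>>" as name(argument=value, ...), one argument or row to a line, values as JSON. play_rows: Moves the arm, as the interface text tells. Shifts and turns lie within -1 to 1; 1 stands for 25 cm of shift or 60 degrees of turn. Its arguments: {"type":"object","properties":{"slide":{"type":"array"},"twist":{"type":"array"},"fingers":{"type":"number"},"force":{"type":"number"}},"required":["slide","twist"]}

```bash
mkdir -p pics; python3 - <<'E'
from plant import robot,cams
import cv2,numpy as np
s=robot.read_state();print({k:np.round(v,3).tolist() for k,v in s.items()})
for n in("scene","wrist"):
    p,d=cams.read_camera(n);c=cams.get_calibration(n)
    np.savez(f"{n}0.npz",p=p,d=d,T=c["world_from_camera"],k=[c["fx"],c["fy"],c["cx"],c["cy"]])
    cv2.imwrite(f"pics/{n}0.png",p[:,:,::-1]);print(n,np.round(c["world_from_camera"],3).tolist(),c["fx"])
E
```

```text
{'t': 0.0, 'q': [-0.085, 0.131, 1.489, -0.0, 1.523, -0.085], 'dq': [-0.002, -0.001, -0.002, 0.001, -0.0, 0.001], 'joint_torque': [-0.002, -55.985, -49.176, 0.077, 0.036, -0.0], 'tool_pos': [0.599, 0.0, 0.197], 'orientation': [-2.221, -2.22, 0.002], 'force': [-0.388, 0.392, -0.047], 'wrist_torque': [0.008, 0.002, 0.019], 'gripper_force': 0.0, 'opening': 0.093}
scene [[-0.012, 0.593, -0.805, 1.235], [1.0, 0.007, -0.01, 0.067], [-0.001, -0.805, -0.593, 0.59], [0.0, 0.0, 0.0, 1.0]] 400.4623448610362
wrist [[1.0, 0.001, -0.001, 0.599], [0.001, -0.953, -0.304, 0.084], [-0.001, 0.304, -0.953, 0.383], [0.0, 0.0, 0.0, 1.0]] 310.6316743490563
```

View pics/scene0.png

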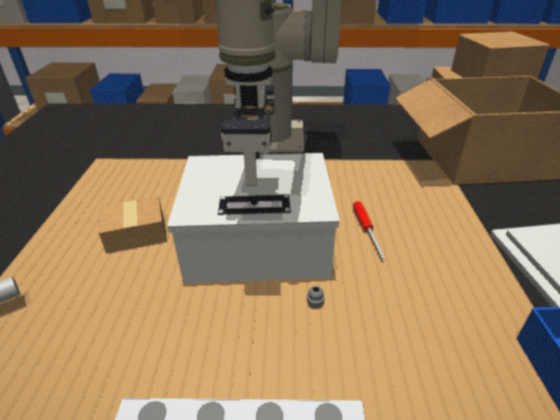

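View pics/wrist0.png

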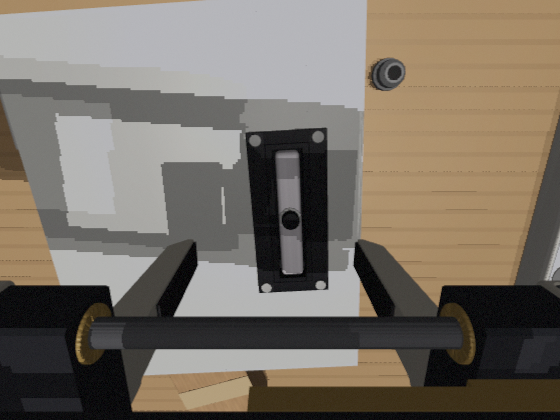

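The scene view shows the enclosure at about (255,215), with the carton left of it, the screwdriver right of it, and the gland at (316,296). In the wrist view the black plate spans about (248–327, 130–292), the bar runs from (288,150) to (292,275), and the button is at (290,220).

```bash
cat > h.py <<'E'
import numpy as np,cv2
from plant import robot,cams
def ray(uv,z,T,k):
    fx,fy,cx,cy=k;uv=np.atleast_2d(uv).astype(float)
    d=np.c_[(uv[:,0]-cx)/fx,(uv[:,1]-cy)/fy,np.ones(len(uv))]@T[:3,:3].T
    return T[:3,3]+d*((z-T[2,3])/d[:,2])[:,None]
def st():
    s=robot.read_state()
    R=cv2.Rodrigues(np.array(s["orientation"],float))[0]
    for k in("t","tool_pos","orientation","force","wrist_torque","opening","gripper_force"):print(k,np.round(s[k],4))
    return s,R
E
python3 - <<'E'
from h import *
f=np.load("wrist0.npz");p,d,T,k=f["p"],f["d"],f["T"],f["k"]
g=p.max(2)
m=np.zeros_like(g);m[115:305,232:342]=1
black=((g<70)&(m>0)).astype(np.uint8)
cs=cv2.findContours(black,cv2.RETR_EXTERNAL,cv2.CHAIN_APPROX_NONE)[0];c=max(cs,key=cv2.contourArea)
w=ray(c[:,0],.1525,T,k)[:,:2]
r=cv2.minAreaRect((w*1000).astype(np.float32));print("dish rect mm",r)
# bar: non-black inside inner area
hull=cv2.drawContours(np.zeros_like(g),[c],-1,1,-1)
bar=((g>90)&(hull>0)).astype(np.uint8);bar[:145]=0;bar[280:]=0;bar[:,:270]=0;bar[:,308:]=0
ys,xs=np.nonzero(bar);wb=ray(np.c_[xs,ys],.152,T,k)[:,:2]*1000
r2=cv2.minAreaRect(wb.astype(np.float32));print("bar rect",r2,len(xs))
# button
b=((g<60)).astype(np.uint8);b[:205]=0;b[236:]=0;b[:,:279]=0;b[:,:]*=1;b[:,301:]=0
ys,xs=np.nonzero(b);print("btn px",xs.mean(),ys.mean(),len(xs),xs.min(),xs.max(),ys.min(),ys.max());print(ray([[xs.mean(),ys.mean()]],.160,T,k))
print("depth lid/bar/btn", [ (T@np.append(np.array([(u-k[2])/k[0],(v-k[3])/k[1],1])*d[v,u],1))[:3].round(4).tolist() for u,v in((220,150),(340,280),(289,180),(291,250),(290,220))])
cv2.imwrite("pics/crop.png",cv2.resize(p[120:305,235:345,::-1],None,fx=3,fy=3,interpolation=0))
# lid edge x from wrist: strong step columns 350-372 at rows
f=np.load("scene0.npz");p,d,T,k=f["p"],f["d"],f["T"],f["k"]
for n,(u,v) in dict(c1=(175,220),c2=(337,220),c3=(329,157),c4=(184,157)).items():print(n,ray([[u,v]],.15,T,k).round(3))
E
```

```text
dish rect mm ((609.8904418945312, -2.0509567260742188), (59.52287673950195, 135.06004333496094), 3.4434101581573486)
bar rect ((610.0316162109375, -1.8641891479492188), (17.004562377929688, 102.13536071777344), 3.117832660675049) 2118
btn px 289.70068027210885 220.1122448979592 294 279 299 210 235
[[ 0.60955128 -0.00197576  0.16      ]]
depth lid/bar/btn [[0.557, 0.0501, 0.1494], [0.6542, -0.0613, 0.1488], [0.609, 0.0275, 0.151], [0.6115, -0.0317, 0.1513], [0.6097, -0.001, 0.1622]]
c1 [[ 0.661 -0.141  0.15 ]]
c2 [[0.657 0.152 0.15 ]]
c3 [[0.419 0.155 0.15 ]]
c4 [[ 0.423 -0.177  0.15 ]]
```

View pics/crop.png

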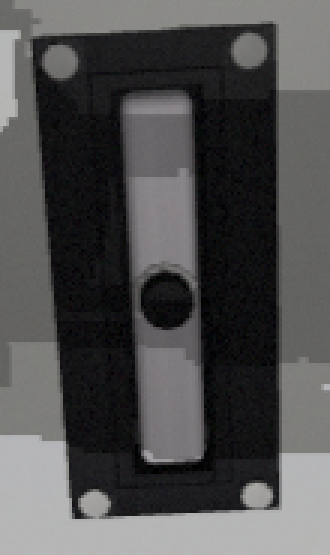

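The crop confirms a round button in the middle of the bar. The centre is at about (0.610, -0.002) and the yaw is +3.3°. I'll go above the button with the fingers shut.

>>> play_rows(
  slide=[
    [-0.004,0.021,0.02],
    [-0.004,0.021,0.02],
    [0,0,0.02],
    [0,0,0.02],
    [0,0,0.02],
    [0,0,0.008],
    [0,0,0],
    [0,0,0],
  ],
  twist=[
    [0,0,-0.027],
    [0,0,-0.028],
    [0,0,0],
    [0,0,0],
    [0,0,0],
    [0,0,0],
    [0,0,0],
    [0,0,0],
  ],
  fingers=1,
  force=20,
)

```text
t: 0.9
tool_pos: [0.6106, -0.0018, 0.1712]
orientation: [2.156, 2.284, 0.0]
force: [0.7, -0.7, -0.1]
opening: 0.0336
gripper_force: 0.0
```

>>> play_rows(
  slide=[
    [0,0,0],
    [0,0,0],
    [0,0,0],
    [0,0,0],
    [0,0,0],
    [0,0,0],
    [0,0,0],
    [0,0,0],
  ],
  twist=[
    [0,0,0],
    [0,0,0],
    [0,0,0],
    [0,0,0],
    [0,0,0],
    [0,0,0],
    [0,0,0],
    [0,0,0],
  ],
)

```text
t: 1.7
tool_pos: [0.6105, -0.0018, 0.1709]
orientation: [-2.156, -2.284, 0.0]
force: [1.0, -0.6, 0.5]
opening: 0.0009
gripper_force: 0.0
```

>>> play_rows(
  slide=[
    [0,0,0.012],
    [0,0,0.012],
    [0,0,0.012],
    [0,0,0.004],
    [0,0,0.004],
    [0,0,0.004],
    [0,0,0],
    [0,0,0],
  ],
  twist=[
    [0,0,0],
    [0,0,0],
    [0,0,0],
    [0,0,0],
    [0,0,0],
    [0,0,0],
    [0,0,0],
    [0,0,0],
  ],
)

```text
t: 2.5
tool_pos: [0.6106, -0.0018, 0.159]
orientation: [2.156, 2.284, 0.0]
force: [-0.7, -0.0, -0.0]
opening: 0.0006
gripper_force: 0.0
```

>>> play_rows(
  slide=[
    [0,0,0.004],
    [0,0,0],
    [0,0,0.004],
    [0,0,0],
    [0,0,0.004],
    [0,0,0],
    [0,0,0],
    [0,0,0],
  ],
  twist=[
    [0,0,0],
    [0,0,0],
    [0,0,0],
    [0,0,0],
    [0,0,0],
    [0,0,0],
    [0,0,0],
    [0,0,0],
  ],
)

```text
t: 3.3
tool_pos: [0.6105, -0.0018, 0.1559]
orientation: [-2.156, -2.284, 0.0]
force: [-0.8, 0.1, 0.4]
opening: 0.0005
gripper_force: 0.0
```

No contact at 0.156, which I didn't expect, so I'll look.

```bash
python3 - <<'E'
from h import *
st()
a,d=cams.read_camera("wrist");b,d2=cams.read_camera("side")
print(cams.get_calibration("side")["world_from_camera"].round(2).tolist())
cv2.imwrite("pics/both1.png",np.vstack([cv2.resize(a[:,:,::-1],(400,300)),cv2.resize(b[:,:,::-1],(400,300))]))
c=cams.get_calibration("side");k=[c[x] for x in("fx","fy","cx","cy")];T=c["world_from_camera"]
q=np.linalg.inv(T)@np.array([.61,-.002,.155,1]);u=int(k[0]*q[0]/q[2]+k[2]);v=int(k[1]*q[1]/q[2]+k[3]);print(u,v)
cv2.imwrite("pics/sidecrop1.png",cv2.resize(b[max(v-60,0):v+40,max(u-70,0):u+70,::-1],None,fx=5,fy=5,interpolation=cv2.INTER_CUBIC))
E
```

```text
t 3.3
tool_pos [ 0.6105 -0.0018  0.1559]
orientation [-2.1565 -2.2845  0.    ]
force [-0.7543  0.0775  0.4338]
wrist_torque [ 0.0257 -0.0043  0.0447]
opening 0.0005
gripper_force 0.0
[[-0.72, -0.41, 0.55, 0.03], [-0.69, 0.43, -0.58, 0.62], [0.01, -0.8, -0.6, 0.74], [0.0, 0.0, 0.0, 1.0]]
288 193
```

View pics/sidecrop1.png

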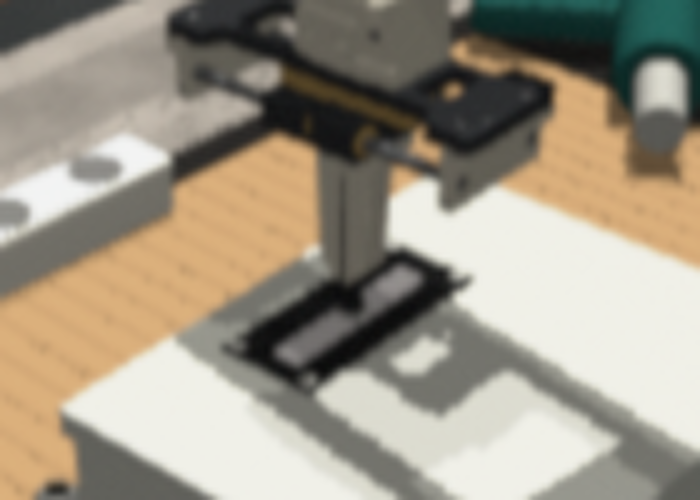

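View pics/both1.png

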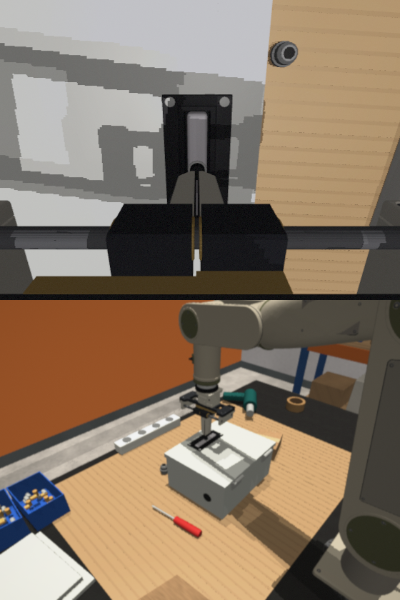

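```bash
python3 - <<'E'
from h import *
c=cams.get_calibration("wrist");k=[c[x] for x in("fx","fy","cx","cy")];T=c["world_from_camera"]
a,d=cams.read_camera("wrist")
for P in([.61,-.002,.156],[.61,-.002,.1615],[.61,-.002,.152],[.61,.0057,.156],[.61,.005,.1615]):
    q=np.linalg.inv(T)@np.array(P+[1]);print(P,(k[0]*q[0]/q[2]+k[2]).round(1),(k[1]*q[1]/q[2]+k[3]).round(1))
print(d[200:300:5,275].round(4),d[200:300:5,270].round(4))
u0,v0=225,180
cv2.imwrite("pics/w2.png",cv2.resize(a[v0:v0+110,u0:u0+110,::-1],None,fx=5,fy=5,interpolation=cv2.INTER_CUBIC))
E
```

```text
[0.61, -0.002, 0.156] 276.0 237.9
[0.61, -0.002, 0.1615] 276.0 241.5
[0.61, -0.002, 0.152] 276.0 235.4
[0.61, 0.0057, 0.156] 276.7 227.0
[0.61, 0.005, 0.1615] 276.7 231.3
[0.1999 0.2007 0.2002 0.2022 0.2044 0.2045 0.1994 0.1963 0.1965 0.177
 0.1703 0.1653 0.1592 0.1559 0.1501 0.146  0.1472 0.1466 0.1469 0.1459] [0.1997 0.2008 0.2011 0.2016 0.2035 0.2048 0.2027 0.197  0.1787 0.1734
 0.1676 0.1625 0.1572 0.1528 0.1478 0.1433 0.1396 0.1351 0.1319 0.1279]
```

View pics/w2.png

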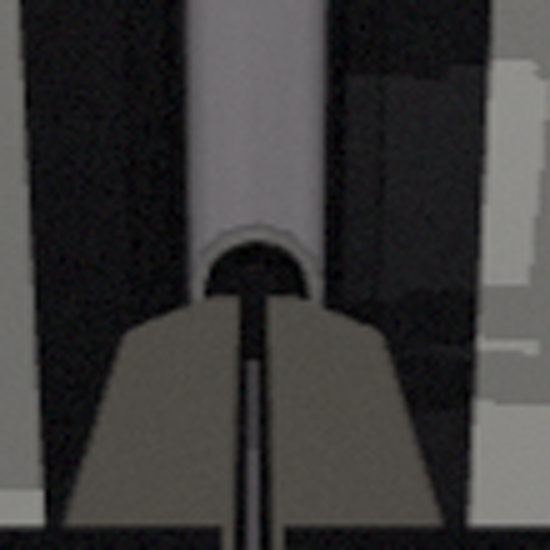

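The button sits under the tips, still unpressed. I'll creep on down and watch the force.

>>> play_rows(
  slide=[
    [0,0,0.004],
    [0,0,0],
    [0,0,0.004],
    [0,0,0],
    [0,0,0.004],
    [0,0,0],
    [0,0,0],
    [0,0,0],
  ],
  twist=[
    [0,0,0],
    [0,0,0],
    [0,0,0],
    [0,0,0],
    [0,0,0],
    [0,0,0],
    [0,0,0],
    [0,0,0],
  ],
)

```text
t: 4.25
tool_pos: [0.6105, -0.0018, 0.153]
orientation: [2.157, 2.284, 0.0]
force: [0.4, -0.5, 0.0]
opening: 0.0005
gripper_force: 0.0
```

>>> play_rows(
  slide=[
    [0,0,0.004],
    [0,0,0],
    [0,0,0.004],
    [0,0,0],
    [0,0,0],
    [0,0,0],
    [0,0,0],
    [0,0,0],
  ],
  twist=[
    [0,0,0],
    [0,0,0],
    [0,0,0],
    [0,0,0],
    [0,0,0],
    [0,0,0],
    [0,0,0],
    [0,0,0],
  ],
)

```text
t: 5.05
tool_pos: [0.6106, -0.0018, 0.151]
orientation: [2.157, 2.284, 0.0]
force: [-0.6, 0.4, 0.7]
opening: 0.0005
gripper_force: 0.0
```

```bash
python3 - <<'E'
from h import *
c=cams.get_calibration("wrist");k=[c[x] for x in("fx","fy","cx","cy")];T=c["world_from_camera"]
a,d=cams.read_camera("wrist");st()
def wp(u,v):return (T@np.append(np.array([(u-k[2])/k[0],(v-k[3])/k[1],1])*d[v,u],1))[:3].round(4)
for v in range(200,262,4):print(v,wp(275,v),wp(268,v),a[v,275],a[v,268])
E
```

```text
t 5.1
tool_pos [ 0.6106 -0.0018  0.151 ]
orientation [2.1565e+00 2.2844e+00 1.0000e-04]
force [-0.0156 -0.4132 -0.7769]
wrist_torque [0.0185 0.0101 0.032 ]
opening 0.0006
gripper_force 0.0
200 [0.6078 0.0238 0.1508] [0.6035 0.0238 0.1517] [111 109 110] [112 108 112]
204 [0.608  0.0214 0.1516] [0.6036 0.0212 0.1517] [112 108 111] [111 108 112]
208 [0.6081 0.0188 0.1516] [0.6037 0.0185 0.1515] [113 110 112] [114 110 112]
212 [0.6083 0.0158 0.1509] [0.6039 0.0158 0.1517] [113 109 113] [112 108 111]
216 [0.6085 0.0134 0.1515] [0.604  0.0133 0.152 ] [112 108 111] [111 107 110]
220 [0.6086 0.0107 0.1516] [0.6042 0.0099 0.1504] [109 106 108] [111 107 111]
224 [0.6088 0.0081 0.1521] [0.6043 0.0081 0.1526] [111 109 112] [110 107 110]
228 [0.6089 0.006  0.1537] [0.6044 0.005  0.1518] [91 91 89] [111 107 110]
232 [0.609  0.0046 0.1568] [0.6046 0.0029 0.1533] [7 7 7] [97 96 93]
236 [0.609  0.0042 0.162 ] [0.6047 0.0018 0.1572] [15 15 15] [3 8 8]
240 [0.6092 0.0013 0.1614] [0.6048 0.0057 0.1717] [13 14 16] [77 75 70]
244 [0.609  0.005  0.1749] [0.6049 0.0061 0.1779] [ 8  8 12] [79 76 71]
248 [0.609  0.0049 0.1799] [0.6051 0.0062 0.183 ] [17 16 14] [78 74 70]
252 [0.609  0.005  0.1849] [0.6052 0.0059 0.1872] [12  7 11] [80 77 73]
256 [0.6089 0.005  0.1896] [0.6053 0.006  0.1919] [62 60 61] [78 76 70]
260 [0.609  0.0044 0.1927] [0.6053 0.0062 0.1965] [64 60 63] [78 75 69]
```

The depth shows the fingertips at about z=0.1705 while the reported TCP is 0.151. So the real tips sit about 20 mm behind the reported TCP. I'll go down 7 mm, then creep.

>>> play_rows(
  slide=[
    [0,0,0.008],
    [0,0,0.008],
    [0,0,0.004],
    [0,0,0.004],
    [0,0,0.004],
    [0,0,0],
    [0,0,0],
    [0,0,0],
  ],
  twist=[
    [0,0,0],
    [0,0,0],
    [0,0,0],
    [0,0,0],
    [0,0,0],
    [0,0,0],
    [0,0,0],
    [0,0,0],
  ],
)

```text
t: 5.9
tool_pos: [0.6106, -0.0018, 0.144]
orientation: [2.156, 2.284, 0.0]
force: [-0.4, 1.0, -0.3]
opening: 0.0003
gripper_force: 0.0
```

>>> play_rows(
  slide=[
    [0,0,0.004],
    [0,0,0],
    [0,0,0.004],
    [0,0,0],
    [0,0,0.004],
    [0,0,0],
    [0,0,0],
    [0,0,0],
  ],
  twist=[
    [0,0,0],
    [0,0,0],
    [0,0,0],
    [0,0,0],
    [0,0,0],
    [0,0,0],
    [0,0,0],
    [0,0,0],
  ],
)

```text
t: 6.7
tool_pos: [0.6106, -0.0018, 0.1413]
orientation: [2.156, 2.284, 0.0]
force: [-2.7, -0.1, 4.4]
opening: 0.0008
gripper_force: 2.3
```

>>> play_rows(
  slide=[
    [0,0,0.004],
    [0,0,0],
    [0,0,0.004],
    [0,0,0],
    [0,0,0.004],
    [0,0,0],
    [0,0,0],
    [0,0,0],
  ],
  twist=[
    [0,0,0],
    [0,0,0],
    [0,0,0],
    [0,0,0],
    [0,0,0],
    [0,0,0],
    [0,0,0],
    [0,0,0],
  ],
)

```text
t: 7.5
tool_pos: [0.6106, -0.0019, 0.1384]
orientation: [2.156, 2.284, 0.0]
force: [-2.6, 0.7, 5.3]
opening: 0.0005
gripper_force: 3.1
```

>>> play_rows(
  slide=[
    [0,0,0.002],
    [0,0,0],
    [0,0,0.002],
    [0,0,0],
    [0,0,0],
    [0,0,0],
    [0,0,0],
    [0,0,0],
  ],
  twist=[
    [0,0,0],
    [0,0,0],
    [0,0,0],
    [0,0,0],
    [0,0,0],
    [0,0,0],
    [0,0,0],
    [0,0,0],
  ],
)

```text
t: 8.3
tool_pos: [0.6106, -0.0018, 0.1375]
orientation: [2.156, 2.284, 0.0]
force: [-4.2, 0.3, 6.8]
opening: 0.0006
gripper_force: 3.5
```

>>> play_rows(
  slide=[
    [0,0,0.002],
    [0,0,0],
    [0,0,0.002],
    [0,0,0],
    [0,0,0],
    [0,0,0],
    [0,0,0],
    [0,0,0],
  ],
  twist=[
    [0,0,0],
    [0,0,0],
    [0,0,0],
    [0,0,0],
    [0,0,0],
    [0,0,0],
    [0,0,0],
    [0,0,0],
  ],
)

```text
t: 9.1
tool_pos: [0.6106, -0.0018, 0.1366]
orientation: [2.156, 2.284, 0.0]
force: [-3.6, -0.2, 6.9]
opening: 0.0006
gripper_force: 3.7
```

>>> play_rows(
  slide=[
    [0,0,0.002],
    [0,0,0],
    [0,0,0.001],
    [0,0,0],
    [0,0,0],
    [0,0,0],
    [0,0,0],
    [0,0,0],
  ],
  twist=[
    [0,0,0],
    [0,0,0],
    [0,0,0],
    [0,0,0],
    [0,0,0],
    [0,0,0],
    [0,0,0],
    [0,0,0],
  ],
)

```text
t: 9.9
tool_pos: [0.6106, -0.0019, 0.1359]
orientation: [2.156, 2.284, 0.0]
force: [-3.9, 0.0, 9.4]
opening: 0.0008
gripper_force: 3.9
```

>>> play_rows(
  slide=[
    [0,0,0.001],
    [0,0,0],
    [0,0,0],
    [0,0,0],
    [0,0,0],
    [0,0,0],
    [0,0,0],
    [0,0,0],
  ],
  twist=[
    [0,0,0],
    [0,0,0],
    [0,0,0],
    [0,0,0],
    [0,0,0],
    [0,0,0],
    [0,0,0],
    [0,0,0],
  ],
)

```text
t: 10.7
tool_pos: [0.6106, -0.0018, 0.1361]
orientation: [2.156, 2.284, 0.0]
force: [-5.1, -0.2, 10.6]
opening: 0.0009
gripper_force: 5.0
```

>>> play_rows(
  slide=[
    [0,0,0.001],
    [0,0,0],
    [0,0,0],
    [0,0,0],
    [0,0,0],
    [0,0,0],
    [0,0,0],
    [0,0,0],
  ],
  twist=[
    [0,0,0],
    [0,0,0],
    [0,0,0],
    [0,0,0],
    [0,0,0],
    [0,0,0],
    [0,0,0],
    [0,0,0],
  ],
)

```text
t: 11.5
tool_pos: [0.6107, -0.0018, 0.1358]
orientation: [2.156, 2.284, 0.001]
force: [-4.9, 0.5, 10.2]
opening: 0.0001
gripper_force: 5.0
```

>>> play_rows(
  slide=[
    [0,0,0.002],
    [0,0,0],
    [0,0,0],
    [0,0,0],
    [0,0,0],
    [0,0,0],
    [0,0,0],
    [0,0,0],
  ],
  twist=[
    [0,0,0],
    [0,0,0],
    [0,0,0],
    [0,0,0],
    [0,0,0],
    [0,0,0],
    [0,0,0],
    [0,0,0],
  ],
)

```text
t: 12.3
tool_pos: [0.6107, -0.0018, 0.1354]
orientation: [2.156, 2.284, 0.0]
force: [-5.4, 0.3, 9.6]
opening: 0.0008
gripper_force: 5.1
```

>>> play_rows(
  slide=[
    [0,0,0.002],
    [0,0,0],
    [0,0,0],
    [0,0,0],
    [0,0,0],
    [0,0,0],
    [0,0,0],
    [0,0,0],
  ],
  twist=[
    [0,0,0],
    [0,0,0],
    [0,0,0],
    [0,0,0],
    [0,0,0],
    [0,0,0],
    [0,0,0],
    [0,0,0],
  ],
)

```text
t: 13.1
tool_pos: [0.6106, -0.0018, 0.1349]
orientation: [2.156, 2.284, 0.001]
force: [-4.5, 0.4, 11.0]
opening: 0.0003
gripper_force: 5.2
```

>>> play_rows(
  slide=[
    [0,0,0.002],
    [0,0,0],
    [0,0,0.001],
    [0,0,0],
    [0,0,0],
    [0,0,0],
    [0,0,0],
    [0,0,0],
  ],
  twist=[
    [0,0,0],
    [0,0,0],
    [0,0,0],
    [0,0,0],
    [0,0,0],
    [0,0,0],
    [0,0,0],
    [0,0,0],
  ],
)

```text
t: 13.9
tool_pos: [0.6107, -0.0018, 0.1342]
orientation: [2.156, 2.284, 0.001]
force: [-5.9, 0.3, 11.4]
opening: 0.0009
gripper_force: 5.3
```

>>> play_rows(
  slide=[
    [0,0,0.002],
    [0,0,0],
    [0,0,0.002],
    [0,0,0],
    [0,0,0],
    [0,0,0],
    [0,0,0],
    [0,0,0],
  ],
  twist=[
    [0,0,0],
    [0,0,0],
    [0,0,0],
    [0,0,0],
    [0,0,0],
    [0,0,0],
    [0,0,0],
    [0,0,0],
  ],
)

```text
t: 14.7
tool_pos: [0.6107, -0.0019, 0.1338]
orientation: [2.156, 2.284, 0.001]
force: [-8.3, 1.1, 13.8]
opening: 0.0006
gripper_force: 7.3
```

```bash
python3 - <<'E'
from h import *
c=cams.get_calibration("wrist");k=[c[x] for x in("fx","fy","cx","cy")];T=c["world_from_camera"]
a,d=cams.read_camera("wrist");st()
def wp(u,v):return (T@np.append(np.array([(u-k[2])/k[0],(v-k[3])/k[1],1])*d[v,u],1))[:3].round(4)
for v in range(180,262,4):print(v,wp(275,v),wp(268,v),a[v,275],a[v,268])
u0,v0=225,180
cv2.imwrite("pics/w3.png",cv2.resize(a[v0:v0+110,u0:u0+110,::-1],None,fx=5,fy=5,interpolation=cv2.INTER_CUBIC))
E
```

```text
t 14.75
tool_pos [ 0.6107 -0.0019  0.1339]
orientation [2.1559e+00 2.2839e+00 8.0000e-04]
force [-7.0905  1.0492 14.4206]
wrist_torque [ 0.0441  1.4376 -0.0501]
opening 0.0002
gripper_force 7.2994
180 [0.607  0.041  0.1516] [0.6031 0.0408 0.1518] [117 113 115] [118 114 118]
184 [0.6071 0.0388 0.152 ] [0.6032 0.0381 0.1503] [114 112 114] [116 113 116]
188 [0.6073 0.0364 0.1516] [0.6033 0.0359 0.1507] [115 112 116] [116 114 117]
192 [0.6074 0.034  0.1515] [0.6035 0.034  0.152 ] [115 112 115] [116 113 116]
196 [0.6075 0.0317 0.1515] [0.6036 0.0313 0.1509] [114 110 114] [117 113 116]
200 [0.6077 0.0291 0.1509] [0.6037 0.0292 0.1517] [116 112 116] [116 112 115]
204 [0.6078 0.027  0.1516] [0.6038 0.0268 0.1517] [113 111 112] [116 110 115]
208 [0.608  0.0242 0.1505] [0.604  0.0242 0.1511] [114 111 114] [117 113 116]
212 [0.6081 0.0218 0.1506] [0.6041 0.0217 0.1511] [116 113 116] [116 112 115]
216 [0.6082 0.0196 0.1514] [0.6042 0.0198 0.1526] [116 112 115] [113 110 112]
220 [0.6084 0.0173 0.1516] [0.6043 0.017  0.1515] [112 109 112] [114 111 113]
224 [0.6085 0.0149 0.152 ] [0.6045 0.0144 0.1512] [113 111 112] [115 112 112]
228 [0.6087 0.0115 0.1498] [0.6046 0.0119 0.1514] [111 108 112] [114 111 113]
232 [0.6089 0.0093 0.1506] [0.6047 0.0094 0.1515] [111 108 111] [113 110 113]
236 [0.609  0.007  0.1511] [0.6049 0.0068 0.1514] [112 108 112] [112 109 112]
240 [0.6091 0.0048 0.152 ] [0.605  0.0062 0.1556] [101 100  98] [82 79 74]
244 [0.6091 0.0043 0.1564] [0.6051 0.0059 0.1602] [17 15 18] [79 77 70]
248 [0.6091 0.0048 0.1626] [0.6052 0.0063 0.1661] [10  6  9] [82 79 73]
252 [0.6091 0.0046 0.1671] [0.6053 0.006  0.1704] [11 10 12] [81 78 72]
256 [0.6091 0.0046 0.1717] [0.6054 0.0055 0.1739] [11  7  8] [81 77 71]
260 [0.6091 0.0044 0.1758] [0.6055 0.0062 0.1794] [14 12 17] [82 79 74]
```

View pics/w3.png

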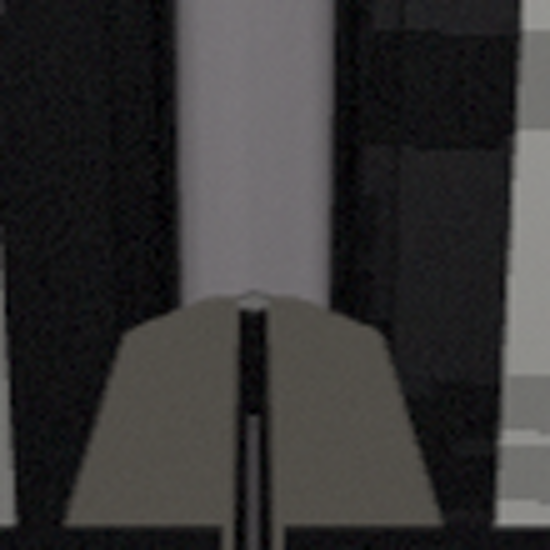

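The button is pushed right in: the tip is at 0.1545, 2.5 mm above the bar. Now I'll withdraw.

>>> play_rows(
  slide=[
    [0,0,-0.006],
    [0,0,-0.012],
    [0,0,-0.02],
    [0,0,-0.03],
    [0,0,-0.04],
    [0,0,-0.05],
    [0,0,-0.05],
    [0,0,0],
  ],
  twist=[
    [0,0,0],
    [0,0,0],
    [0,0,0],
    [0,0,0],
    [0,0,0],
    [0,0,0],
    [0,0,0],
    [0,0,0],
  ],
)

```text
t: 15.55
tool_pos: [0.6118, -0.0019, 0.1863]
orientation: [2.155, 2.283, 0.003]
force: [0.9, -0.0, -1.0]
opening: 0.0005
gripper_force: 0.0
```

>>> play_rows(
  slide=[
    [0,0,0],
    [0,0,0],
    [0,0,0],
    [0,0,0],
    [0,0,0],
    [0,0,0],
    [0,0,0],
    [0,0,0],
  ],
  twist=[
    [0,0,0],
    [0,0,0],
    [0,0,0],
    [0,0,0],
    [0,0,0],
    [0,0,0],
    [0,0,0],
    [0,0,0],
  ],
  fingers=-0.3,
)

```text
t: 16.35
tool_pos: [0.6106, -0.0018, 0.184]
orientation: [2.157, 2.284, 0.0]
force: [0.9, -0.2, 0.0]
opening: 0.0585
gripper_force: 0.0
```

```bash
python3 - <<'E'
from h import *
c=cams.get_calibration("wrist");k=[c[x] for x in("fx","fy","cx","cy")];T=c["world_from_camera"]
a,d=cams.read_camera("wrist");st()
def wp(u,v):return (T@np.append(np.array([(u-k[2])/k[0],(v-k[3])/k[1],1])*d[v,u],1))[:3].round(4)
for v in range(120,300,12):print(v,wp(278,v),a[v,278])
g=a.max(2);b=((g>90)).astype(np.uint8)
cv2.imwrite("pics/w4.png",a[:,:,::-1])
E
```

```text
t 16.4
tool_pos [ 0.6105 -0.0018  0.184 ]
orientation [-2.1565 -2.2845  0.    ]
force [-0.0903 -0.506  -0.263 ]
wrist_torque [-0.0188 -0.0076 -0.0104]
opening 0.06
gripper_force 0.0
120 [0.6072 0.0706 0.1475] [149 149 147]
132 [0.6076 0.0628 0.1519] [36 33 36]
144 [0.6081 0.0546 0.1516] [33 33 33]
156 [0.6083 0.0493 0.1702] [78 76 77]
168 [0.6087 0.0421 0.1734] [149 145 148]
180 [0.6092 0.0343 0.1738] [114 111 114]
192 [0.6097 0.0262 0.1736] [111 108 112]
204 [0.6102 0.0177 0.173 ] [110 107 110]
216 [0.6107 0.0095 0.1738] [123 120 122]
228 [0.6109 0.0043 0.1822] [14 14 16]
240 [ 0.6115 -0.004   0.1826] [21 21 25]
252 [ 0.6124 -0.018   0.1722] [104 102 104]
264 [ 0.613  -0.0273  0.1725] [136 132 135]
276 [ 0.6135 -0.0364  0.1735] [133 129 132]
288 [ 0.6142 -0.0464  0.1733] [132 127 131]
```

View pics/w4.png

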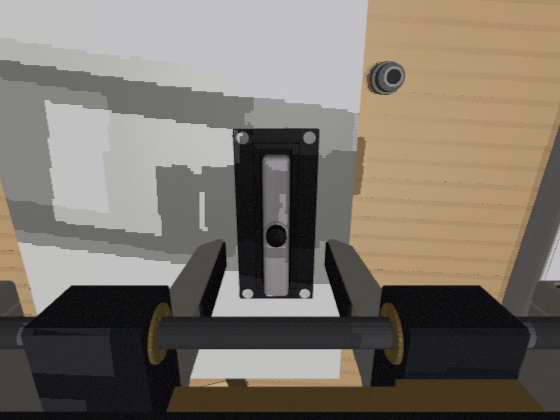

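The handle is out: the bar top is at 0.174 around (277,230), still centred. I'll descend around the bar, stopping the tips about 4 mm above the dish rim, and grip at 30 N.

>>> play_rows(
  slide=[
    [0,0,0.03],
    [0,0,0.03],
    [0,0,0.03],
    [0,0,0.03],
    [0,0,0.03],
    [0,0,0.024],
    [0,0,0.016],
    [0,0,0],
  ],
  twist=[
    [0,0,0],
    [0,0,0],
    [0,0,0],
    [0,0,0],
    [0,0,0],
    [0,0,0],
    [0,0,0],
    [0,0,0],
  ],
)

```text
t: 17.2
tool_pos: [0.6101, -0.0018, 0.1356]
orientation: [-2.156, -2.284, 0.001]
force: [-0.2, 0.6, -0.3]
opening: 0.0602
gripper_force: 0.0
```

>>> play_rows(
  slide=[
    [0,0,0],
    [0,0,0],
    [0,0,0],
    [0,0,0],
    [0,0,0],
    [0,0,0],
    [0,0,0],
    [0,0,0],
  ],
  twist=[
    [0,0,0],
    [0,0,0],
    [0,0,0],
    [0,0,0],
    [0,0,0],
    [0,0,0],
    [0,0,0],
    [0,0,0],
  ],
  fingers=1,
  force=30,
)

```text
t: 18.0
tool_pos: [0.611, -0.0018, 0.1366]
orientation: [2.156, 2.284, 0.001]
force: [2.6, 0.4, -1.2]
opening: 0.0178
gripper_force: 30.0
```

```bash
python3 -c "
from h import *;st()"
```

```text
t 18.0
tool_pos [ 0.611  -0.0018  0.1366]
orientation [2.1561e+00 2.2840e+00 1.1000e-03]
force [ 2.6378  0.4228 -1.1816]
wrist_torque [-0.032  -0.6354  0.0094]
opening 0.0178
gripper_force 29.9995
```

>>> play_rows(
  slide=[
    [0,0,0],
    [0,0,0],
    [0,0,0],
    [0,0,0],
    [0,0,0],
    [0,0,0],
    [0,0,0],
    [0,0,0],
  ],
  twist=[
    [0,0,-0.04],
    [0,0,-0.08],
    [0,0,-0.1],
    [0,0,-0.1],
    [0,0,-0.1],
    [0,0,-0.1],
    [0,0,-0.08],
    [0,0,0],
  ],
)

```text
t: 18.8
tool_pos: [0.6111, -0.0018, 0.1366]
orientation: [1.343, 2.839, 0.001]
force: [4.7, 0.9, -1.4]
opening: 0.0179
gripper_force: 30.0
```

```bash
python3 -c "
from h import *;s,R=st();print(np.degrees(np.arctan2(R[1,0],R[0,0]))-93.3)"
```

```text
t 18.8
tool_pos [ 0.6111 -0.0018  0.1366]
orientation [1.3427e+00 2.8390e+00 1.0000e-03]
force [ 4.7332  0.9309 -1.3786]
wrist_torque [ 0.1089 -0.9728  0.0821]
opening 0.0179
gripper_force 30.0054
36.07618913921105
```

>>> play_rows(
  slide=[
    [0,0,0],
    [0,0,0],
    [0,0,0],
    [0,0,0],
    [0,0,0],
    [0,0,0],
    [0,0,0],
    [0,0,0],
  ],
  twist=[
    [0,0,-0.04],
    [0,0,-0.06],
    [0,0,-0.06],
    [0,0,-0.05],
    [0,0,-0.03],
    [0,0,-0.03],
    [0,0,0],
    [0,0,0],
  ],
)

```text
t: 19.6
tool_pos: [0.6112, -0.0017, 0.1366]
orientation: [0.935, 2.998, 0.001]
force: [5.7, 1.9, -2.8]
opening: 0.0176
gripper_force: 30.0
```

```bash
python3 -c "
from h import *;s,R=st();print(np.degrees(np.arctan2(R[1,0],R[0,0]))-93.3)"
```

```text
t 19.6
tool_pos [ 0.6112 -0.0017  0.1366]
orientation [9.3540e-01 2.9978e+00 9.0000e-04]
force [ 5.6694  1.8792 -2.7919]
wrist_torque [ 0.1906 -1.023  -0.0703]
opening 0.0176
gripper_force 29.9996
52.042846722695614
```

>>> play_rows(
  slide=[
    [0,0,0],
    [0,0,0],
    [0,0,0],
    [0,0,0],
    [0,0,0],
    [0,0,0],
    [0,0,0],
    [0,0,0],
  ],
  twist=[
    [0,0,-0.016],
    [0,0,-0.017],
    [0,0,-0.017],
    [0,0,-0.017],
    [0,0,-0.017],
    [0,0,0],
    [0,0,0],
    [0,0,0],
  ],
)

```text
t: 20.4
tool_pos: [0.6112, -0.0017, 0.1366]
orientation: [0.803, 3.036, 0.001]
force: [5.2, 1.2, -2.1]
opening: 0.0173
gripper_force: 30.0
```

```bash
python3 -c "
from h import *;s,R=st();print(np.degrees(np.arctan2(R[1,0],R[0,0]))-93.3)"
```

```text
t 20.4
tool_pos [ 0.6112 -0.0017  0.1366]
orientation [8.0280e-01 3.0359e+00 9.0000e-04]
force [ 5.1701  1.207  -2.1083]
wrist_torque [ 0.2188 -1.0115 -0.0342]
opening 0.0173
gripper_force 30.0027
57.07492285528305
```

>>> play_rows(
  slide=[
    [0,0,0],
    [0,0,0],
    [0,0,0],
    [0,0,0],
    [0,0,0],
    [0,0,0],
    [0,0,0],
    [0,0,0],
  ],
  twist=[
    [0,0,-0.016],
    [0,0,-0.017],
    [0,0,-0.017],
    [0,0,-0.017],
    [0,0,-0.017],
    [0,0,0],
    [0,0,0],
    [0,0,0],
  ],
)

```text
t: 21.2
tool_pos: [0.6112, -0.0017, 0.1366]
orientation: [0.669, 3.068, 0.001]
force: [5.5, 0.1, -2.4]
opening: 0.0177
gripper_force: 30.0
```

```bash
python3 -c "
from h import *;s,R=st();print(np.degrees(np.arctan2(R[1,0],R[0,0]))-93.3)"
```

```text
t 21.2
tool_pos [ 0.6112 -0.0017  0.1366]
orientation [6.6860e-01 3.0683e+00 8.0000e-04]
force [ 5.4743  0.0846 -2.3754]
wrist_torque [ 0.1864 -1.0566 -0.0641]
opening 0.0177
gripper_force 30.0027
62.115253194583076
```

>>> play_rows(
  slide=[
    [0,0,0],
    [0,0,0],
    [0,0,0],
    [0,0,0],
    [0,0,0],
    [0,0,0],
    [0,0,0],
    [0,0,0],
  ],
  twist=[
    [0,0,-0.016],
    [0,0,-0.017],
    [0,0,-0.017],
    [0,0,-0.017],
    [0,0,-0.017],
    [0,0,0],
    [0,0,0],
    [0,0,0],
  ],
)

```text
t: 22.0
tool_pos: [0.6112, -0.0016, 0.1366]
orientation: [0.533, 3.095, 0.001]
force: [5.1, 1.3, -2.2]
opening: 0.0179
gripper_force: 30.0
```

```bash
python3 -c "
from h import *;s,R=st();print(np.degrees(np.arctan2(R[1,0],R[0,0]))-93.3)"
```

```text
t 22.0
tool_pos [ 0.6112 -0.0016  0.1366]
orientation [5.3290e-01 3.0947e+00 8.0000e-04]
force [ 5.1054  1.282  -2.2385]
wrist_torque [ 0.2437 -1.0541 -0.0235]
opening 0.0179
gripper_force 30.0027
67.16005206620544
```

>>> play_rows(
  slide=[
    [0,0,0],
    [0,0,0],
    [0,0,0],
    [0,0,0],
    [0,0,0],
    [0,0,0],
    [0,0,0],
    [0,0,0],
  ],
  twist=[
    [0,0,-0.016],
    [0,0,-0.017],
    [0,0,-0.017],
    [0,0,-0.017],
    [0,0,-0.017],
    [0,0,0],
    [0,0,0],
    [0,0,0],
  ],
)

```text
t: 22.8
tool_pos: [0.6112, -0.0016, 0.1366]
orientation: [0.396, 3.115, 0.001]
force: [6.5, 1.4, -2.4]
opening: 0.0177
gripper_force: 30.0
```

```bash
python3 -c "
from h import *;s,R=st();print(np.degrees(np.arctan2(R[1,0],R[0,0]))-93.3)"
```

```text
t 22.8
tool_pos [ 0.6112 -0.0016  0.1366]
orientation [3.9640e-01 3.1151e+00 8.0000e-04]
force [ 6.546   1.3974 -2.4122]
wrist_torque [ 0.2365 -1.0923 -0.0683]
opening 0.0177
gripper_force 30.0027
72.19713014563585
```

>>> play_rows(
  slide=[
    [0,0,0],
    [0,0,0],
    [0,0,0],
    [0,0,0],
    [0,0,0],
    [0,0,0],
    [0,0,0],
    [0,0,0],
  ],
  twist=[
    [0,0,-0.016],
    [0,0,-0.017],
    [0,0,-0.017],
    [0,0,-0.017],
    [0,0,0],
    [0,0,0],
    [0,0,0],
    [0,0,0],
  ],
)

```text
t: 23.6
tool_pos: [0.6112, -0.0016, 0.1366]
orientation: [0.287, 3.127, 0.001]
force: [4.8, 0.4, -1.2]
opening: 0.0174
gripper_force: 30.0
```

```bash
python3 -c "
from h import *;s,R=st();print(np.degrees(np.arctan2(R[1,0],R[0,0]))-93.3)"
```

```text
t 23.6
tool_pos [ 0.6112 -0.0016  0.1366]
orientation [2.8680e-01 3.1271e+00 8.0000e-04]
force [ 4.8443  0.3611 -1.1933]
wrist_torque [ 0.275  -1.0122 -0.0778]
opening 0.0174
gripper_force 30.0027
76.22061411138985
```

>>> play_rows(
  slide=[
    [0,0,0],
    [0,0,0],
    [0,0,0],
    [0,0,0],
    [0,0,0],
    [0,0,0],
    [0,0,0],
    [0,0,0],
  ],
  twist=[
    [0,0,-0.017],
    [0,0,0],
    [0,0,-0.017],
    [0,0,0],
    [0,0,-0.016],
    [0,0,0],
    [0,0,0],
    [0,0,0],
  ],
)

```text
t: 24.4
tool_pos: [0.6112, -0.0016, 0.1366]
orientation: [0.205, 3.133, 0.001]
force: [5.4, 1.0, -2.7]
opening: 0.0176
gripper_force: 30.0
```

```bash
python3 -c "
from h import *;s,R=st();print(np.degrees(np.arctan2(R[1,0],R[0,0]))-93.3)"
```

```text
t 24.4
tool_pos [ 0.6112 -0.0016  0.1366]
orientation [2.0490e-01 3.1335e+00 8.0000e-04]
force [ 5.3785  1.0441 -2.6561]
wrist_torque [ 0.3381 -1.0694 -0.0656]
opening 0.0176
gripper_force 30.0037
79.21682070121183
```

>>> play_rows(
  slide=[
    [0,0,0],
    [0,0,0],
    [0,0,0],
    [0,0,0],
    [0,0,0],
    [0,0,0],
    [0,0,0],
    [0,0,0],
  ],
  twist=[
    [0,0,-0.017],
    [0,0,0],
    [0,0,-0.017],
    [0,0,0],
    [0,0,-0.016],
    [0,0,0],
    [0,0,0],
    [0,0,0],
  ],
)

```text
t: 25.2
tool_pos: [0.6112, -0.0015, 0.1366]
orientation: [0.123, 3.138, 0.001]
force: [6.2, 0.5, -2.0]
opening: 0.018
gripper_force: 30.0
```

```bash
python3 -c "
from h import *;s,R=st();print(np.degrees(np.arctan2(R[1,0],R[0,0]))-93.3)"
```

```text
t 25.2
tool_pos [ 0.6112 -0.0015  0.1366]
orientation [1.2270e-01 3.1378e+00 7.0000e-04]
force [ 6.2291  0.5044 -1.9617]
wrist_torque [ 0.3042 -1.026  -0.11  ]
opening 0.018
gripper_force 30.0037
82.21997495577041
```

>>> play_rows(
  slide=[
    [0,0,0],
    [0,0,0],
    [0,0,0],
    [0,0,0],
    [0,0,0],
    [0,0,0],
    [0,0,0],
    [0,0,0],
  ],
  twist=[
    [0,0,-0.01],
    [0,0,0],
    [0,0,-0.01],
    [0,0,0],
    [0,0,-0.01],
    [0,0,0],
    [0,0,0],
    [0,0,0],
  ],
)

```text
t: 26.0
tool_pos: [0.6112, -0.0016, 0.1366]
orientation: [0.074, 3.139, 0.001]
force: [5.5, 1.0, -2.2]
opening: 0.0176
gripper_force: 30.0
```

```bash
python3 -c "
from h import *;s,R=st();print(np.degrees(np.arctan2(R[1,0],R[0,0]))-93.3)"
```

```text
t 26.0
tool_pos [ 0.6112 -0.0016  0.1366]
orientation [7.3600e-02 3.1393e+00 7.0000e-04]
force [ 5.4568  1.0018 -2.2427]
wrist_torque [ 0.2767 -1.1238 -0.0993]
opening 0.0176
gripper_force 30.018
84.01468732626729
```

```bash
python3 - <<'E'
from h import *
a,_=cams.read_camera("scene");b,_=cams.read_camera("wrist")
cv2.imwrite("pics/s5.png",np.hstack([cv2.resize(a[140:260,180:320,::-1],(400,343),interpolation=cv2.INTER_CUBIC),cv2.resize(b[110:310,160:393,::-1],(400,343))]))
E
```

View pics/s5.png

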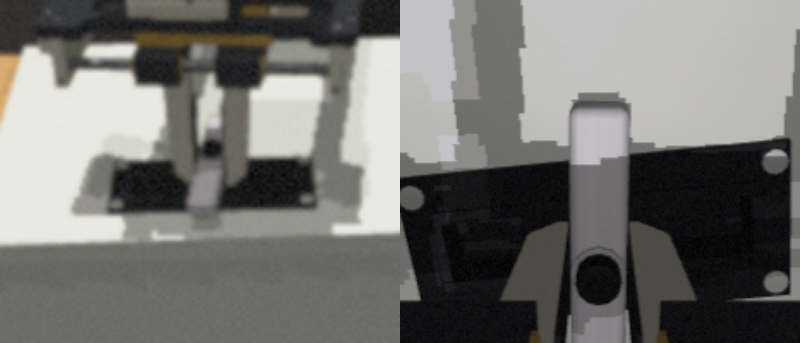

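The bar has turned with the gripper and is square in the pads. I'll go on in small steps to the stop.

>>> play_rows(
  slide=[
    [0,0,0],
    [0,0,0],
    [0,0,0],
    [0,0,0],
    [0,0,0],
    [0,0,0],
    [0,0,0],
    [0,0,0],
  ],
  twist=[
    [0,0,-0.009],
    [0,0,0],
    [0,0,-0.009],
    [0,0,0],
    [0,0,-0.006],
    [0,0,0],
    [0,0,0],
    [0,0,0],
  ],
)

```text
t: 26.9
tool_pos: [0.6112, -0.0015, 0.1366]
orientation: [0.034, 3.14, 0.001]
force: [6.2, 1.3, -2.5]
opening: 0.0177
gripper_force: 30.1
```

```bash
python3 -c "
from h import *;s,R=st();print(np.degrees(np.arctan2(R[1,0],R[0,0]))%360-93.3)"
```

```text
t 26.9
tool_pos [ 0.6112 -0.0015  0.1366]
orientation [3.4400e-02 3.1399e+00 8.0000e-04]
force [ 6.1686  1.2885 -2.5022]
wrist_torque [ 0.3872 -1.0893 -0.3362]
opening 0.0177
gripper_force 30.1088
85.44295955095582
```

Torque is -0.34 N m at 85.4°, so the stop is met. I'll ease back slightly, grip firmer and work out the lift.

>>> play_rows(
  slide=[
    [0,0,0],
    [0,0,0],
    [0,0,0],
    [0,0,0],
    [0,0,0],
    [0,0,0],
    [0,0,0],
    [0,0,0],
  ],
  twist=[
    [0,0,0.006],
    [0,0,0],
    [0,0,0],
    [0,0,0],
    [0,0,0],
    [0,0,0],
    [0,0,0],
    [0,0,0],
  ],
  fingers=1,
  force=45,
)

```text
t: 27.7
tool_pos: [0.6112, -0.0015, 0.1366]
orientation: [0.044, 3.14, 0.001]
force: [6.1, 1.4, -2.7]
opening: 0.0172
gripper_force: 45.0
```

```bash
cat > lift.py <<'E'
from h import *
s,R=st();print(s["q"])
y=np.radians(3.3);H=np.array([.610-.205*np.cos(y),-.002-.205*np.sin(y),.138]);a=np.array([np.sin(y),-np.cos(y),0])
p=np.array(s["tool_pos"])
for deg in(.5,1,1.5):
    Q=cv2.Rodrigues(a*np.radians(deg))[0]
    print(deg,"slide",(R.T@(Q-np.eye(3))@(p-H)/.25).round(4),"twist",(R.T@a*deg/60).round(4))
E
python3 lift.py
```

```text
t 27.7
tool_pos [ 0.6112 -0.0015  0.1366]
orientation [4.4100e-02 3.1398e+00 7.0000e-04]
force [ 6.1209  1.4427 -2.7419]
wrist_torque [ 0.3967 -1.0555 -0.1881]
opening 0.0172
gripper_force 45.0433
[-8.67362615e-02  1.93635966e-01  1.53078386e+00  5.90354404e-04
  1.41572778e+00 -1.62953028e+00]
0.5 slide [-0.      0.     -0.0072] twist [-0.0007 -0.0083 -0.    ]
1 slide [ 0.      0.     -0.0144] twist [-0.0014 -0.0166 -0.    ]
1.5 slide [ 0.0001 -0.     -0.0216] twist [-0.0021 -0.0249 -0.    ]
```

>>> play_rows(
  slide=[
    [0,0,-0.0036],
    [0,0,-0.0036],
    [0,0,-0.0036],
    [0,0,-0.0036],
    [0,0,-0.0036],
    [0,0,-0.0036],
    [0,0,-0.0036],
    [0,0,-0.0036],
  ],
  twist=[
    [-0.0003,-0.0042,0],
    [-0.0004,-0.0042,0],
    [-0.0003,-0.0042,0],
    [-0.0004,-0.0042,0],
    [-0.0003,-0.0042,0],
    [-0.0004,-0.0042,0],
    [-0.0003,-0.0042,0],
    [-0.0004,-0.0042,0],
  ],
)

```text
t: 28.5
tool_pos: [0.6113, -0.0015, 0.1423]
orientation: [0.044, 3.105, 0.005]
force: [12.7, 1.5, -12.3]
opening: 0.0176
gripper_force: 45.0
```

```bash
python3 lift.py
```

```text
t 28.5
tool_pos [ 0.6113 -0.0015  0.1423]
orientation [0.0436 3.1046 0.0049]
force [ 12.7344   1.4769 -12.3008]
wrist_torque [ 0.2441 -2.1182 -0.099 ]
opening 0.0176
gripper_force 45.0089
[-0.09021658  0.15289113  1.56621691  0.00604549  1.38614725 -1.6339295 ]
0.5 slide [-0.0001  0.     -0.0072] twist [-0.0007 -0.0083 -0.    ]
1 slide [-0.0001  0.     -0.0144] twist [-0.0014 -0.0166 -0.    ]
1.5 slide [-0.0001  0.     -0.0216] twist [-0.0021 -0.0249 -0.    ]
```

>>> play_rows(
  slide=[
    [-0.002,0,-0.0108],
    [-0.002,0,-0.0108],
    [-0.001,0,-0.0108],
    [0,0,-0.0108],
    [0,0,-0.0108],
    [0,0,-0.0108],
    [0,0,-0.0108],
    [0,0,-0.0108],
  ],
  twist=[
    [-0.001,-0.0125,0],
    [-0.001,-0.0125,0],
    [-0.001,-0.0125,0],
    [-0.001,-0.0125,0],
    [-0.001,-0.0125,0],
    [-0.001,-0.0125,0],
    [-0.001,-0.0125,0],
    [-0.001,-0.0125,0],
  ],
)

```text
t: 29.3
tool_pos: [0.6098, -0.0016, 0.1635]
orientation: [0.042, 3.002, 0.016]
force: [10.6, 1.8, -12.2]
opening: 0.0176
gripper_force: 45.0
```

```bash
python3 lift.py
```

```text
t 29.3
tool_pos [ 0.6098 -0.0016  0.1635]
orientation [0.0422 3.0017 0.0157]
force [ 10.6261   1.7906 -12.2225]
wrist_torque [ 0.2687 -1.4372 -0.0558]
opening 0.0176
gripper_force 45.0065
[-0.10150369  0.0281184   1.6661411   0.02333676  1.3092723  -1.64865753]
0.5 slide [-0.0001  0.     -0.0072] twist [-0.0007 -0.0083 -0.    ]
1 slide [-0.0001  0.     -0.0144] twist [-0.0014 -0.0166 -0.    ]
1.5 slide [-0.0001  0.     -0.0216] twist [-0.0021 -0.0249 -0.    ]
```

>>> play_rows(
  slide=[
    [-0.001,0,-0.0152],
    [-0.001,0,-0.0152],
    [-0.001,0,-0.0152],
    [-0.001,0,-0.0152],
    [0,0,-0.0152],
    [0,0,-0.0152],
    [0,0,-0.0152],
    [0,0,-0.0152],
  ],
  twist=[
    [-0.0015,-0.0176,0],
    [-0.0015,-0.0176,0],
    [-0.0015,-0.0176,0],
    [-0.0015,-0.0176,0],
    [-0.0015,-0.0176,0],
    [-0.0015,-0.0176,0],
    [-0.0015,-0.0176,0],
    [-0.0015,-0.0176,0],
  ],
)

```text
t: 30.1
tool_pos: [0.6039, -0.002, 0.1931]
orientation: [0.04, 2.855, 0.031]
force: [9.5, 1.4, -11.2]
opening: 0.0172
gripper_force: 45.0
```

```bash
python3 lift.py
```

```text
t 30.1
tool_pos [ 0.6039 -0.002   0.1931]
orientation [0.0401 2.8553 0.0309]
force [  9.4567   1.4107 -11.2032]
wrist_torque [ 0.259  -0.8547 -0.0589]
opening 0.0172
gripper_force 45.006
[-0.12227639 -0.15595957  1.81056326  0.05521484  1.20543541 -1.67738385]
0.5 slide [-0.0001  0.     -0.0072] twist [-0.0007 -0.0083 -0.    ]
1 slide [-0.0001  0.     -0.0144] twist [-0.0014 -0.0166 -0.    ]
1.5 slide [-0.0001  0.     -0.0216] twist [-0.0021 -0.0249 -0.    ]
```

>>> play_rows(
  slide=[
    [0,0,-0.0152],
    [0,0,-0.0152],
    [0,0,-0.0152],
    [0,0,-0.0152],
    [0,0,-0.0152],
    [0,0,-0.0152],
    [0,0,-0.0152],
    [0,0,-0.0152],
  ],
  twist=[
    [-0.0015,-0.0176,0],
    [-0.0015,-0.0176,0],
    [-0.0015,-0.0176,0],
    [-0.0015,-0.0176,0],
    [-0.0015,-0.0176,0],
    [-0.0015,-0.0176,0],
    [-0.0015,-0.0176,0],
    [-0.0015,-0.0176,0],
  ],
)

```text
t: 30.9
tool_pos: [0.5936, -0.0026, 0.2219]
orientation: [0.038, 2.707, 0.045]
force: [10.5, 0.7, -9.4]
opening: 0.0174
gripper_force: 45.0
```

>>> play_rows(
  slide=[
    [0,0,-0.0144],
    [0,0,-0.0144],
    [0,0,-0.0072],
    [0,0,0],
    [0,0,0],
    [0,0,0],
    [0,0,0],
    [0,0,0],
  ],
  twist=[
    [-0.0014,-0.0166,0],
    [-0.0014,-0.0166,0],
    [-0.0007,-0.0083,0],
    [0,0,0],
    [0,0,0],
    [0,0,0],
    [0,0,0],
    [0,0,0],
  ],
)

```text
t: 31.7
tool_pos: [0.5895, -0.0028, 0.2302]
orientation: [0.037, 2.665, 0.048]
force: [6.1, 2.0, -5.5]
opening: 0.0173
gripper_force: 45.0
```

```bash
python3 lift.py; python3 - <<'E'
from h import *
a,d=cams.read_camera("scene");c=cams.get_calibration("scene");k=[c[x] for x in("fx","fy","cx","cy")];T=c["world_from_camera"]
np.savez("s6.npz",a=a,d=d)
for u in(200,300):
  for v in range(120,250,8):
    print(u,v,(T@np.append(np.array([(u-k[2])/k[0],(v-k[3])/k[1],1])*d[v,u],1))[:3].round(3),end=" ")
cv2.imwrite("pics/s6.png",a[60:300,100:400,::-1])
E
```

```text
t 31.7
tool_pos [ 0.5895 -0.0028  0.2302]
orientation [0.0373 2.6646 0.0483]
force [ 6.1     2.0046 -5.5469]
wrist_torque [ 0.2813 -0.1892 -0.0302]
opening 0.0173
gripper_force 45.0075
[-0.16021493 -0.41335131  2.00344924  0.11395108  1.08648733 -1.73218828]
0.5 slide [-0.0001  0.     -0.0072] twist [-0.0007 -0.0083 -0.    ]
1 slide [-0.0001  0.     -0.0144] twist [-0.0014 -0.0166 -0.    ]
1.5 slide [-0.      0.     -0.0216] twist [-0.0021 -0.0249 -0.    ]
200 120 [-0.134 -0.263  0.   ] 200 128 [-0.069 -0.251 -0.002] 200 136 [-0.004 -0.239 -0.001] 200 144 [ 0.058 -0.227  0.   ] 200 152 [ 0.112 -0.217 -0.   ] 200 160 [ 0.64  -0.085  0.262] 200 168 [ 0.426 -0.143  0.123] 200 176 [ 0.427 -0.146  0.102] 200 184 [ 0.429 -0.148  0.081] 200 192 [ 0.427 -0.151  0.057] 200 200 [ 0.428 -0.154  0.034] 200 208 [ 0.43  -0.157  0.011] 200 216 [ 0.454 -0.153  0.005] 200 224 [ 0.668 -0.095  0.147] 200 232 [ 0.669 -0.097  0.129] 200 240 [ 0.671 -0.099  0.112] 200 248 [ 0.671 -0.101  0.093] 300 120 [-0.138  0.101 -0.   ] 300 128 [-0.042  0.099  0.012] 300 136 [0.019 0.098 0.011] 300 144 [0.077 0.097 0.011] 300 152 [0.111 0.097 0.001] 300 160 [0.634 0.083 0.26 ] 300 168 [0.411 0.09  0.116] 300 176 [0.413 0.09  0.095] 300 184 [0.413 0.09  0.072] 300 192 [0.411 0.091 0.048] 300 200 [0.412 0.091 0.025] 300 208 [0.415 0.092 0.003] 300 216 [0.467 0.091 0.016] 300 224 [0.66  0.085 0.142] 300 232 [0.66  0.086 0.124] 300 240 [0.659 0.086 0.103] 300 248 [0.658 0.086 0.083]
```

View pics/s6.png

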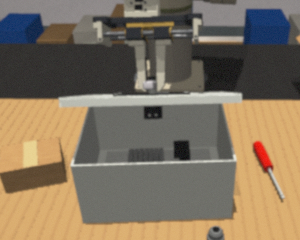

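The lid edge is at z≈0.262, about 110 mm up, and the bystanders haven't moved. Now I'll release and back off along the tool axis.

>>> play_rows(
  slide=[
    [0,0,0],
    [0,0,0],
    [0,0,0],
    [0,0,0],
    [0,0,0],
    [0,0,0],
    [0,0,0],
    [0,0,0],
  ],
  twist=[
    [0,0,0],
    [0,0,0],
    [0,0,0],
    [0,0,0],
    [0,0,0],
    [0,0,0],
    [0,0,0],
    [0,0,0],
  ],
  fingers=-0.2,
)

```text
t: 32.55
tool_pos: [0.5903, -0.0032, 0.2317]
orientation: [0.033, 2.662, 0.046]
force: [-0.4, -1.1, -0.5]
opening: 0.0557
gripper_force: 0.0
```

>>> play_rows(
  slide=[
    [0,0,-0.02],
    [0,0,-0.04],
    [0,0,-0.05],
    [0,0,-0.05],
    [0,0,-0.05],
    [0,0,-0.05],
    [0,0,-0.03],
    [0,0,0],
  ],
  twist=[
    [0,0,0],
    [0,0,0],
    [0,0,0],
    [0,0,0],
    [0,0,0],
    [0,0,0],
    [0,0,0],
    [0,0,0],
  ],
)

```text
t: 33.35
tool_pos: [0.5572, -0.0053, 0.2981]
orientation: [0.033, 2.66, 0.046]
force: [-0.4, -0.2, -0.3]
opening: 0.0559
gripper_force: 0.0
```

```bash
python3 - <<'E'
from h import *
st()
a,d=cams.read_camera("scene");c=cams.get_calibration("scene");k=[c[x] for x in("fx","fy","cx","cy")];T=c["world_from_camera"]
for u in(200,300):
  for v in range(154,170,2):
    print(u,v,(T@np.append(np.array([(u-k[2])/k[0],(v-k[3])/k[1],1])*d[v,u],1))[:3].round(3),end=" ")
b,_=cams.read_camera("wrist")
cv2.imwrite("pics/s7.png",np.hstack([cv2.resize(a[60:300,100:400,::-1],(400,320)),cv2.resize(b[:,:,::-1],(400,320))]))
E
```

```text
t 33.35
tool_pos [ 0.5572 -0.0053  0.2981]
orientation [0.0333 2.6596 0.0456]
force [-0.3868 -0.2049 -0.2755]
wrist_torque [ 0.0636  0.1414 -0.0335]
opening 0.0559
gripper_force 0.0
200 154 [ 0.123 -0.215 -0.002] 200 156 [ 0.584 -0.099  0.24 ] 200 158 [ 0.64  -0.085  0.266] 200 160 [ 0.643 -0.085  0.263] 200 162 [ 0.643 -0.085  0.26 ] 200 164 [ 0.645 -0.085  0.257] 200 166 [ 0.647 -0.085  0.255] 200 168 [ 0.425 -0.143  0.123] 300 154 [0.611 0.084 0.259] 300 156 [0.631 0.083 0.266] 300 158 [0.633 0.083 0.263] 300 160 [0.631 0.083 0.258] 300 162 [0.635 0.083 0.256] 300 164 [0.413 0.089 0.128] 300 166 [0.413 0.089 0.122] 300 168 [0.411 0.09  0.116]
```

View pics/s7.png

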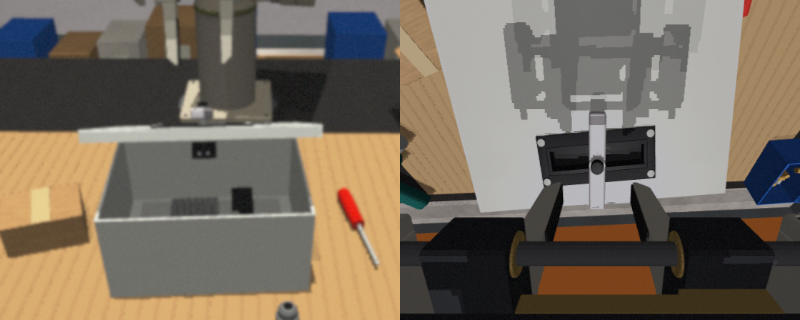

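The lid is standing with its edge at about 0.266, the handle is out and turned, and the gripper is clear. I'm handing the job in.

```bash
python3 -c "
from plant import robot;print(robot.close_job())"
```

```text
the job is handed in; nothing more can be done
None
```

The job is handed in, with no verdict returned: I pushed the button right in (about 14 N down), turned the popped-out handle to its stop at about 85°, and left the lid standing with its free edge about 110 mm up, the gripper clear and the other things looking unmoved in the last pictures.

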